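# Gauge a connecting rod's small end and show it to the bench camera

### The arm

A 6-joint arm with a two-finger parallel gripper is mounted at the origin on the work surface; the furniture and walls round the work are solid. World frame = base frame: x ahead of the robot, y to its left, z up, the work surface at z = 0. Lengths are in m, angles in rad, forces in N, time in s.
With the tool pointing down it reaches from about 0.425 to 0.95 m from the base axis. Payload 3.5 kg.
Tool frame: the origin (TCP) lies on the centre line of the jaws, within the pads' length; the fingertips stand 17 mm ahead of it and the grasp point (between the pads) lies 2 mm behind it; z points along the fingers, y is the line along which they close (so a half turn about z gives the same grasp; the last joint's range is limited). The gripper opens to 85 mm and grips with 20 to 120 N. Pads are 22 mm wide; open, the fingers measure 114 mm over their backs; the gripper's body (76 mm by 85 mm) begins 54 mm behind the grasp point. The pads swing forward as they close: fully open they stand 13 mm farther back than shut.
Start: joints at [-1.419, 0.286, 1.577, -0, 1.279, -0.15], TCP at [0.201, -0.644, 0.248] pointing down, gripper open.
Joint ranges: [-2.77, 2.77], [-0.9, 2.22], [0.21, 2.48], [-1.53, 4.67], [0.24, 2.81], [-2.84, 2.84]. Speed limits (rad/s): [2.79, 2.79, 3.14, 3.14, 3.14, 3.14].

### API

Orientations are given as a unit quaternion [x, y, z, w].
In Python, from plant import ctrl gives the robot as it stands. The module is installed in compiled form; this text tells all that it offers.
- The arm moves only by the tool drive_tool, never from a script. Its argument "moves" is a list of rows, each a list of 3 entries, a list of its own where there are three numbers: the turn, a rotation vector about the tool's x, y, z in rad, then the shift along the tool's x, y, z in m, then the finger opening in m, from 0 to 0.0854. A call has 1 to 5 rows; each row shifts and turns the commanded pose from where the row before left it, along the tool's axes as they then stand; what a row does not reach is not made up. A row lasts 1/8 s, in which the tool goes at most 62.5 mm and 10.7 degrees, less where a joint would pass 70% of its speed; a pose out of reach is approached as far as the arm can. A call with a gripper value outside its range is refused whole. The fingers move at their own pace and stop on an object; "grip_force" is the grip in N (left out, the last holds). Time passes only in rows, so rows that do not move let the fingers close. It gives the time, the measured TCP pose, the force, the opening and the grip force at its end, in the units of the state.
- ctrl.get_state(): the state, without advancing time (a new reading comes with each control period).
- ctrl.read_camera(name): name is "scene" or "top"; returns a dict with "image" (400x640x3 uint8, red, green, blue), "fx", "fy", "cx", "cy" (pixels), "dist" ([k1, k2, p1, p2, k3] as OpenCV has them; the pictures are not rectified), "R" (3x3) and "t" (3): a world point X has camera coordinates R X + t. Camera axes: x right, y down, z forward; pixel columns grow to the right and rows downward; lengths in m; the calibration is good to about 2 mm. A picture is of the moment at which its call begins. There is no depth.
- ctrl.sign_off(): hands the job in; it is judged then, once.
The state is a dict: "time": time; "qpos": joint angles; "dq": joint speeds; "joint_efforts": joint torques, N m; "eef_pos": TCP position; "tcp_rot": TCP orientation; "contact_force": force on the tool from outside, world axes, zero at the start; "wrist_torque": the same for the moment, N m; "opening": opening from 0.0 (shut) to 1.0 (fully open); "finger_force": force on a finger pad.
Only numpy, scipy, OpenCV 4.12 (cv2) and the standard library are available. Lean on these libraries where they do the work, as an engineer would, in place of code of your own. Each camera call takes 0.05 s, during which the arm holds its last target. There are 200 camera calls.

### The job

Check the small-end bore of the connecting rod that lies on the jig: take the middle-sized of the three plug gauges out of the stand, push it into the rod's small eye until its collar sits down on the rod, and let it go. Then lift the rod off the jig with the gauge still home in the eye, and show the underside of the eye to the bench camera: on the lens's line of sight, 110 mm in front of its glass, the rod's face square to that line and its length parallel to the camera head's long side with the big end on the robot's right. Finish still holding it there, steady and touching nothing else; leave the other two gauges in the stand.

Things in the scene. Friction and masses are not known exactly. Their poses are not given: they have to be found in the camera images.
- conrod: Steel connecting rod, loose, lying flat on the jig, 0.25 kg, 174 mm long. Origin: big-end axis, underside (36 mm above the bench); x runs to the small eye, z out of the upper face. Both ends 16 mm thick; big end 50 mm wide, bore 34; small eye at x = 135, 28 mm wide, through bore 14. Shank 17 mm wide, z 1 to 15 mm, flanks parallel for x 40 to 110. It lifts straight up off the jig.
- rod_eye_top (a point): Centre of the small eye's bore in the rod's upper face (rod x = 135, z = 16 mm): where the gauge goes in.
- rod_eye_under (a point): Centre of the small eye's bore in the rod's underside (rod x = 135, z = 0): the point to show to the camera.
- rod_grip (a point): Middle of the shank's thickness, 58 mm along the rod from the big-end axis: near the balance point of rod and gauge, a good place to hold it across its 17 mm width; the eye is 77 mm farther on.
- rod_jig: Fixed jig, dark steel plate 180 x 66 x 10 mm; origin at the centre of its underside, x to the small end's rest. Mandrel at x = -65: shoulder 43 mm wide up to z = 36, spigot 31 wide up to z = 50 in the rod's big end (1.5 mm play all round). Ring rest at x = 70, 33 mm wide with 19 mm hole, top at z = 36, leaves room for the gauge's nose. Only the plate lies under the shank.
- gauge_middle: Middle plug gauge, fits the eye; 0.055 kg, upright in a hole of the stand. Origin: on its axis, underside of the collar (28 mm above the bench); z up the handle. Below: plug 12.6 mm in diameter, 16 long, then a 5 mm nose tapering to 8. Above: collar 22 mm in diameter, 4 thick; neck 12 to z = 7; ribbed aluminium handle 16 in diameter, z 7 to 38 mm. Home: origin at rod_eye_top.
- gauge_small: The smallest plug gauge, to stay in the stand: handle 12 mm in diameter from z = 7 to 31 mm above the underside of its 22 mm collar (its origin), plug 9 mm.
- gauge_large: The largest plug gauge, to stay in the stand: handle 20 mm in diameter from z = 7 to 45 mm above the underside of its 22 mm collar (its origin), plug 16 mm.
- gauge_stand: Fixed wooden gauge stand, a block 130 x 44 x 28 mm (x, y, z), origin at the centre of its underside. Three upright 19 mm holes in a row along its x, 40 mm apart, hold one gauge each, its collar on the block's top. Which gauge stands where varies.
- camera_head: Bench camera's grey head, 56 x 82 x 52 mm (x, y, z), between two cheeks with black thumb screws on a fixed cradle, tilted up and back towards the robot; the tilt varies, a stiff hinge keeps it. Origin on the hinge line, 58 mm above the bench; z = line of sight, out of the lens; y = long side, along the hinge line. Glass 35 mm along z. Cheeks and screws reach 61 mm to either side in y.
- camera_focus (a point): The camera's focus: the point on the line of sight 110 mm in front of the glass (145 mm along the head's z from its origin), where the underside of the eye is to be. The rod's big end then lies to the robot's right, on the head's -y side (an angle grinder lies close to the left of the robot's base).
Not all that is in view belongs to the job. What is shaped like the conrod but black is not meant.

How it is judged:
On the way, in this order (a step that is already met when the one before it is completed fails the run):
1. the middle gauge stands home in the small eye, let go, with the rod still on the jig (distance between gauge_middle and rod_eye_top below 0.003 m and angle between the z axis of gauge_middle and the z axis of conrod, either way round below 0.09 rad and contact force between the fingers and gauge_middle below 0.1 N and height (world z) of conrod below 0.042 m and angle between conrod's own z axis and vertical below 0.05 rad), for 0.2 s.
2. the rod is lifted off the jig in the fingers, with the gauge home in the eye (height (world z) of each of conrod, rod_eye_under above 0.07 m and contact force between the fingers and conrod above 2 N and distance between gauge_middle and rod_eye_top below 0.004 m), for 0.2 s.
At the end, for the whole second after the job is handed in: Rod held still, clear of jig and camera, middle gauge home (4 mm, 0.12 rad), fingers off it. Eye's underside within 15 mm each way of the line of sight, 95 to 125 mm from the glass; face square, length parallel to the head within 0.15 rad, big end to -y. Other gauges within 15 mm of their start (x of rod_eye_under in the frame of camera_head between -0.015 and 0.015 m and y of rod_eye_under in the frame of camera_head between -0.015 and 0.015 m and z of rod_eye_under in the frame of camera_head between 0.13 and 0.16 m and angle between the z axis of conrod and the z axis of camera_head, either way round below 0.15 rad and angle between the x axis of conrod and the y axis of camera_head, either way round below 0.15 rad and y of rod_grip in the frame of camera_head below 0 m and distance between gauge_middle and rod_eye_top below 0.004 m and angle between the z axis of gauge_middle and the z axis of conrod, either way round below 0.12 rad and contact force between the fingers and conrod above 2 N and contact force between the fingers and gauge_middle below 0.1 N and contact force between conrod and camera_head below 0.1 N and contact force between conrod and rod_jig below 0.1 N and linear speed of conrod below 0.02 m/s and angular speed of conrod below 0.15 rad/s and distance of each of gauge_small, gauge_large from where it was at the start of the episode below 0.015 m); the arm keeps its last pose, push and grip.
It also fails if it takes over 58 s, if anything falls off the work surface, if the arm or the gripper's body presses on something with over 40 N, if the wrist force passes 120 N, or if a joint passes its speed limit or range.

## Working session

There is one attempt and no reset: what is moved stays moved. The work goes in short steps, Python scripts to look and compute and a tool call to move; the robot and the scene stay as the last step left them, time stands still between calls to the robot, and variables do not carry over. Pictures are saved under pics/ and viewed, at most 10 in all, crops included, and the job is handed in when it is done.

Besides the shell and the picture viewer there is one more tool, called after "Emit:" as a command line: name --argument value ..., lists and objects as JSON in quotes. drive_tool: Moves the arm, as the interface text tells. Its arguments: {"type":"object","properties":{"moves":{"type":"array","items":{"type":"array"}},"grip_force":{"type":"number"}},"required":["moves"]}

```bash
mkdir -p pics
python3 - <<'E'
from plant import ctrl
import cv2,pickle
d={}
for n in("scene","top"):
    c=ctrl.read_camera(n); d[n]=c
    cv2.imwrite(f"pics/{n}0.png",c["image"][:,:,::-1])
    print(n,c["fx"],c["fy"],c["cx"],c["cy"],c["dist"],c["R"],c["t"], -c["R"].T@c["t"])
pickle.dump(d,open("d0.pkl","wb"))
s=ctrl.get_state();print(s["eef_pos"],s["tcp_rot"],s["time"])
E
```

```text
scene 515.7681974526612 515.7681974526612 314.3209216885348 195.14705728403686 [0.01979219 0.         0.         0.         0.        ] [[ 0.60995112 -0.79229039 -0.01534809]
 [-0.51647739 -0.38277575 -0.76598553]
 [ 0.6010081   0.47514068 -0.64267457]] [-0.36706208  0.22308694  1.08538541] [-0.31321613 -0.72113825  0.86279727]
top 426.39723328922656 426.39723328922656 321.9169136515959 199.065982581369 [0.00185488 0.         0.         0.         0.        ] [[-0.00294481 -0.99991257 -0.0128909 ]
 [-0.98913531  0.00480728 -0.14692934]
 [ 0.14697847  0.01231816 -0.98906299]] [-0.17891716  0.39656767  1.23912044] [ 0.20960818 -0.19607161  1.28152919]
[ 0.2005528  -0.64392749  0.24707741] [ 9.88638512e-01  1.50308825e-01 -8.28540981e-06 -1.07244135e-03] 0.1
```

View pics/scene0.png

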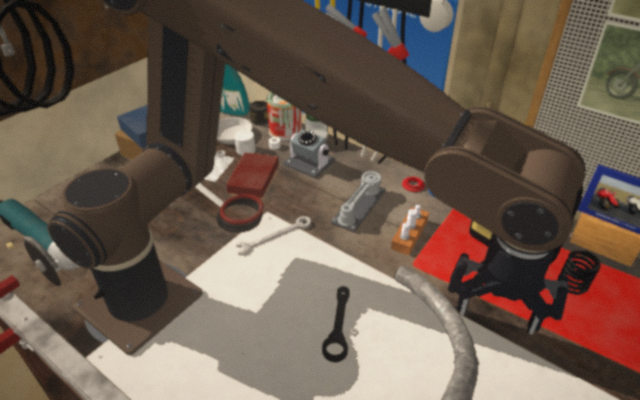

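View pics/top0.png

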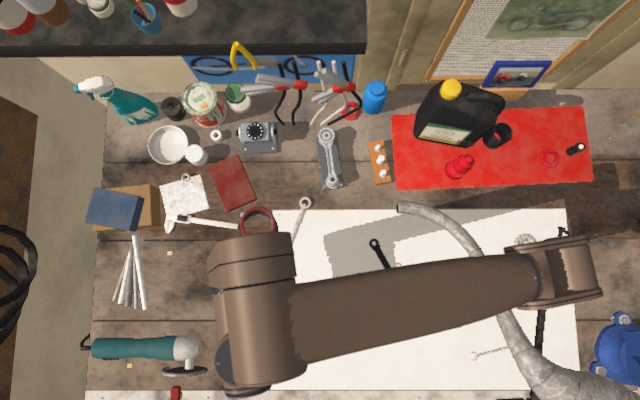

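The top view shows the camera head near (258,132), the jig with the rod from (327,135) to (333,182), and the stand at (378,161). In the scene view these sit at (310,148), (358,200) and (410,228). Next I'll view enlarged crops.

Run:
```python
import cv2,pickle,numpy as np
d=pickle.load(open("d0.pkl","rb"))
a=d["top"]["image"][110:200,230:400,::-1]; b=d["scene"]["image"][120:260,280:440,::-1]
cv2.imwrite("pics/top1.png",cv2.resize(a,None,fx=4.7,fy=4.7,interpolation=cv2.INTER_CUBIC))
cv2.imwrite("pics/scene1.png",cv2.resize(b,None,fx=4.2,fy=4.2,interpolation=cv2.INTER_CUBIC))
```

```text
(no output)
```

View pics/top1.png

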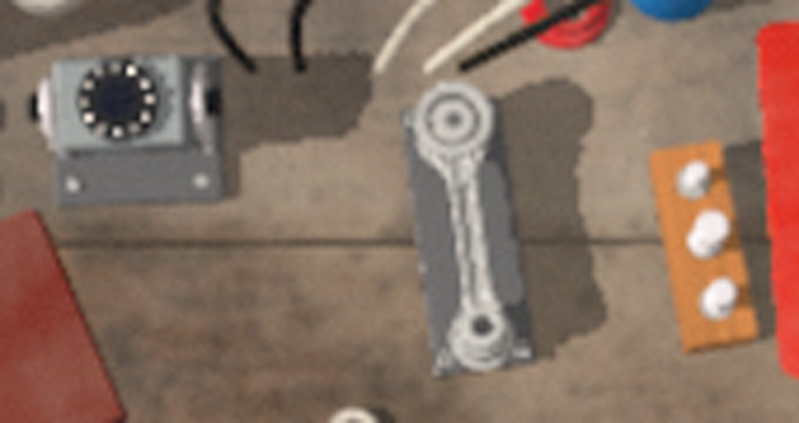

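View pics/scene1.png

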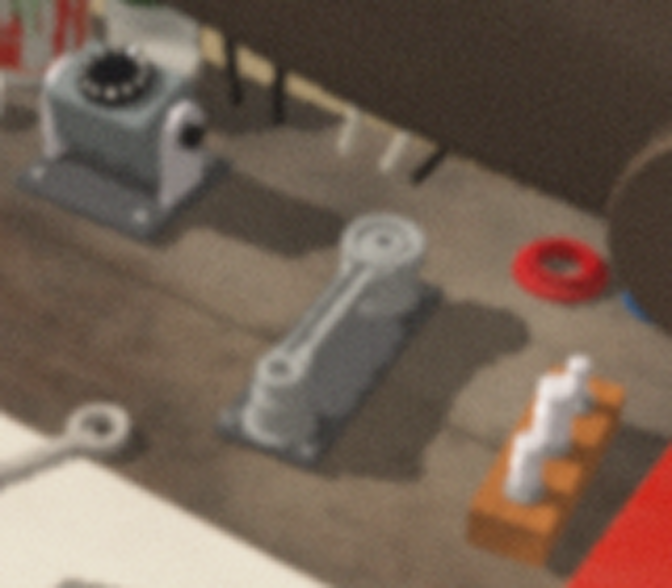

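The top crop shows:
- The rod's big end is at (453,119) and its small eye at (483,326).
- The stand holds the small gauge at the far hole, the large in the middle and the middle-sized nearest the robot at (720,297).
- The lens is at (118,99) and the thumb screws at about (35,105) and (212,100).

The scene crop shows the eye at (281,368), the lens at (115,74) and the near gauge at (527,450).

```bash
cat > h.py <<'E'
import cv2,pickle,numpy as np
def ray(c,p):
    K=np.array([[c["fx"],0,c["cx"]],[0,c["fy"],c["cy"]],[0,0,1]])
    q=cv2.undistortPoints(np.array([[p]],float),K,np.array(c["dist"],float))[0,0]
    return -c["R"].T@c["t"], c["R"].T@np.array([q[0],q[1],1.])
def onz(c,p,z):
    o,v=ray(c,p); return o+v*(z-o[2])/v[2]
def tri(c1,p1,c2,p2):
    o1,v1=ray(c1,p1);o2,v2=ray(c2,p2)
    s=np.linalg.lstsq(np.c_[v1,-v2],o2-o1,rcond=None)[0]
    a,b=o1+v1*s[0],o2+v2*s[1]; return (a+b)/2,np.linalg.norm(a-b)
def proj(c,X):
    K=np.array([[c["fx"],0,c["cx"]],[0,c["fy"],c["cy"]],[0,0,1]])
    return cv2.projectPoints(np.array([X],float),cv2.Rodrigues(c["R"])[0],c["t"],K,np.array(c["dist"],float))[0][0,0]
E
python3 - <<'E'
from h import *
np.set_printoptions(precision=4,suppress=True)
d=pickle.load(open("d0.pkl","rb"));T,S=d["top"],d["scene"]
tp=lambda u,v:((u+.5)/4.7-.5+230,(v+.5)/4.7-.5+110)
sp=lambda u,v:((u+.5)/4.2-.5+280,(v+.5)/4.2-.5+120)
# rod
B=onz(T,tp(453,119),.052);E=onz(T,tp(483,326),.052)
Bs=onz(S,sp(382,241),.052);Es=onz(S,sp(281,368),.052)
print("rod top",B,E,np.linalg.norm(B-E),"scene",Bs,Es,np.linalg.norm(Bs-Es))
for n,t,s in(("lens",(118,99),(115,74)),("small",(693,165),(580,361)),("large",(713,221),(558,382)),("mid",(722,287),(530,437)),("eye",(483,326),(281,368)),("big",(453,119),(382,241))):
    print(n,tri(T,tp(*t),S,sp(*s)))
print("screws58",onz(T,tp(35,105),.058),onz(T,tp(213,100),.058), "scene R",onz(S,sp(190,133),.058))
# stand orange mask
for c,n in((T,"top"),(S,"sc")):
    hsv=cv2.cvtColor(c["image"],cv2.COLOR_RGB2HSV)
    m=cv2.inRange(hsv,(6,120,90),(18,255,255))
    if n=="top": m[:,:360]=0;m[:,395:]=0;m[:135]=0;m[190:]=0
    else: m[:,380:385]=0;m[:200]=0;m[260:]=0;m[:,:380]=0;m[:,435:]=0
    k,_=cv2.findContours(m,0,1);k=np.vstack([x for x in k if cv2.contourArea(x)>5]);r=cv2.minAreaRect(k);bp=cv2.boxPoints(r);print(n,r)
    if n=="top":
        W=np.array([onz(c,p,.028) for p in bp]);print(W,W.mean(0))
for p in((651,152),(716,142),(757,340),(688,352)): print(onz(T,tp(*p),.028))
print("plate z6",[onz(T,tp(*p),.006) for p in((72,185),(202,181))])
E
```

```text
rod top [ 0.5856 -0.1935  0.052 ] [ 0.4518 -0.2116  0.052 ] 0.13501670269083 scene [ 0.5872 -0.1929  0.052 ] [ 0.4552 -0.2105  0.052 ] 0.13323154207629523
lens (array([0.5878, 0.0126, 0.0916]), np.float64(0.000522515636137124))
small (array([ 0.5534, -0.3448,  0.0581]), np.float64(0.0018588661686932395))
large (array([ 0.5119, -0.3532,  0.0768]), np.float64(0.0003554438177561899))
mid (array([ 0.4723, -0.3591,  0.0689]), np.float64(0.00037849604837431034))
eye (array([ 0.4516, -0.2121,  0.0552]), np.float64(0.0012862149992639122))
big (array([ 0.5853, -0.1937,  0.0535]), np.float64(0.0006020385466251987))
screws58 [0.5947 0.0713 0.058 ] [ 0.5972 -0.0416  0.058 ] scene R [ 0.6023 -0.0366  0.058 ]
top ((378.923095703125, 162.11537170410156), (43.3416633605957, 16.277639389038086), 78.69007110595703)
[[ 0.5685 -0.3165  0.028 ]
 [ 0.5781 -0.365   0.028 ]
 [ 0.4471 -0.3872  0.028 ]
 [ 0.4376 -0.3395  0.028 ]] [ 0.5078 -0.3521  0.028 ]
sc ((409.4481201171875, 230.19342041015625), (22.922346115112305, 49.826961517333984), 29.05460548400879)
[ 0.5701 -0.3209  0.028 ]
[ 0.5764 -0.3628  0.028 ]
[ 0.4465 -0.3858  0.028 ]
[ 0.439  -0.3419  0.028 ]
plate z6 [array([0.5566, 0.0569, 0.006 ]), array([ 0.5587, -0.0285,  0.006 ])]
```

Run:
```python
import cv2,pickle,numpy as np
d=pickle.load(open("d0.pkl","rb"))
f=lambda c,x,y,w,h,k:cv2.resize(d[c]["image"][y:y+h,x:x+w,::-1],None,fx=k,fy=k,interpolation=cv2.INTER_CUBIC)
# 8x ; head top, head scene / stand top, stand scene
m=np.vstack([np.hstack([f("top",232,118,50,37,8),f("scene",283,125,50,37,8)]),np.hstack([f("top",362,138,50,37,8),f("scene",387,200,50,37,8)])])
cv2.imwrite("pics/m2.png",m);print(m.shape)
```

```text
(592, 800, 3)
```

View pics/m2.png

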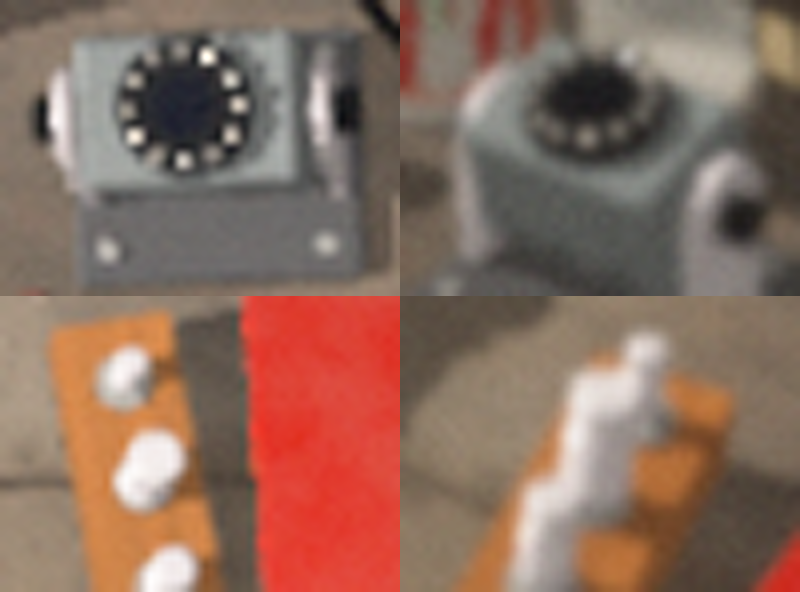

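Four crops at 8x. In the top view the lens is at (185,105), the head's face corners at about (75,40), (290,32), (297,188) and (82,190), and the right screw at (347,108). In the scene view the lens is at (596,98) and the face corners at about (463,128), (632,198) and (550,45). The gauge order is confirmed: small far, large in the middle, middle-sized nearest.

Run:
```python
from h import *
np.set_printoptions(precision=4,suppress=True)
d=pickle.load(open("d0.pkl","rb"));T,S=d["top"],d["scene"]
t=lambda u,v:((u+.5)/8-.5+232,(v+.5)/8-.5+118)
s=lambda u,v:((u-400+.5)/8-.5+283,(v+.5)/8-.5+125)
for n,a,b in(("lens",(185,105),(596,98)),("FL",(80,190),(463,128)),("FR",(297,188),(632,198)),("BL",(75,40),(550,45)),("BR",(290,32),(748,108)),("scrR",(347,108),(740,220))):
    print(n,tri(T,t(*a),S,s(*b)))
print("scrL",onz(T,t(42,118),.058),onz(T,t(347,108),.058))
# predicted pixels for tilt hypotheses
y=np.array([-.023,1,0]);o=np.array([.597,.0145,.058])
for a in(.15,.2,.25,.3,.35,.4):
    z=np.array([-np.sin(a),-.023*np.sin(a),np.cos(a)]);x=np.cross(y,z)
    P=[o+z*.035]+[o+x*i*.028+y*j*.041+z*.026 for i,j in((-1,1),(-1,-1),(1,1),(1,-1))]
    g=[]
    for p in P:
        q=proj(T,p);r=proj(S,p);g+=[((q[0]+.5-232)*8,(q[1]+.5-118)*8),((r[0]+.5-283)*8+400,(r[1]+.5-125)*8)]
    print(a,np.array(g).round().astype(int).tolist())
```

```text
lens (array([0.5874, 0.0122, 0.0933]), np.float64(0.0009238775305053926))
FL (array([0.5609, 0.0511, 0.0799]), np.float64(0.004138105485294564))
FR (array([ 0.5577, -0.027 ,  0.0857]), np.float64(0.000926328740511593))
BL (array([0.6154, 0.0548, 0.0835]), np.float64(0.0008622096766439021))
BR (array([ 0.6178, -0.0261,  0.0877]), np.float64(0.005045651599754659))
scrR (array([ 0.5956, -0.0422,  0.0616]), np.float64(0.0002207928944113655))
scrL [0.5936 0.072  0.058 ] [ 0.5967 -0.0416  0.058 ]
0.15 [[181, 94], [598, 93], [75, 178], [456, 122], [300, 171], [651, 202], [71, 24], [554, 28], [295, 17], [748, 104]]
0.2 [[181, 98], [595, 96], [76, 182], [454, 127], [300, 175], [649, 207], [70, 27], [551, 27], [295, 20], [745, 103]]
0.25 [[181, 103], [592, 99], [77, 185], [453, 133], [301, 179], [647, 213], [70, 30], [549, 27], [295, 24], [742, 102]]
0.3 [[182, 108], [589, 102], [78, 189], [451, 138], [302, 183], [646, 218], [69, 34], [546, 26], [294, 27], [740, 102]]
0.35 [[182, 113], [586, 106], [79, 192], [450, 143], [302, 186], [645, 224], [69, 37], [543, 26], [294, 31], [737, 102]]
0.4 [[182, 118], [583, 110], [80, 196], [449, 149], [303, 189], [643, 229], [68, 41], [539, 26], [294, 34], [734, 102]]
```

Emit:
drive_tool --moves '[[[0,0,0],[0.049,-0.0274,0.0067],0.0854],[[0,0,0],[0.049,-0.0274,0.0067],0.0854],[[0,0,0],[0.049,-0.0274,0.0067],0.0854],[[0,0,0],[0.049,-0.0274,0.0067],0.0854],[[0,0,0],[0.049,-0.0274,0.0067],0.06]]' --grip_force 30

```text
time: 0.72
eef_pos: [0.3947, -0.4391, 0.2141]
tcp_rot: [0.989, 0.15, -0.0, -0.0]
contact_force: [-0.8, 0.5, -0.2]
opening: 0.818
finger_force: 0.0
```

Emit:
drive_tool --moves '[[[0,0,0],[0.049,-0.0274,0.0067],0.06],[[0,0,0],[0.049,-0.0274,0.0067],0.06],[[0,0,0.137],[0,0,0],0.06],[[0,0,0],[0,0,0.04],0.06],[[0,0,0],[0,0,0.02],0.05]]'

```text
time: 1.35
eef_pos: [0.4702, -0.358, 0.1387]
tcp_rot: [0.997, 0.083, -0.001, -0.002]
contact_force: [0.0, -0.4, -0.3]
opening: 0.584
finger_force: 0.0
```

Emit:
drive_tool --moves '[[[0,0,0],[0,0,0.05],0.05],[[0,0,0],[0,0,0.033],0.05],[[0,0,0],[0,0,0],0.05]]'

```text
time: 1.72
eef_pos: [0.469, -0.3575, 0.0548]
tcp_rot: [0.997, 0.082, -0.002, -0.003]
contact_force: [0.3, 0.0, 0.2]
opening: 0.585
finger_force: 0.0
```

Run:
```python
from plant import ctrl
from h import *
d={n:ctrl.read_camera(n) for n in("scene","top")}
pickle.dump(d,open("d1.pkl","wb"));s=ctrl.get_state();print(s["eef_pos"])
f=lambda c,x,y,w,h,k:cv2.resize(d[c]["image"][y:y+h,x:x+w,::-1],None,fx=k,fy=k,interpolation=cv2.INTER_CUBIC)
cv2.imwrite("pics/m3.png",np.hstack([f("top",345,130,66,70,6),f("scene",380,190,66,70,6)]))
```

```text
[ 0.47138343 -0.35992748  0.05910158]
```

View pics/m3.png

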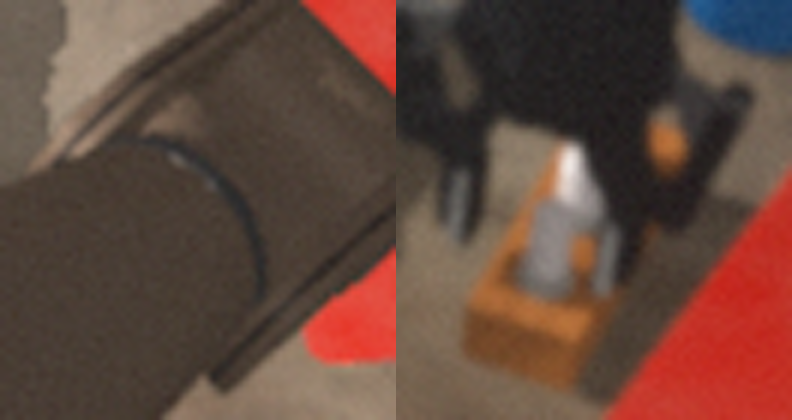

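The scene crop shows the fingers on either side of the near (middle-sized) gauge, with pads at (460,200) and (605,265) and the gauge at (548,245). Closing now.

Emit:
drive_tool --moves '[[[0,0,0],[0,0,0],0.0],[[0,0,0],[0,0,0],0.0],[[0,0,0],[0,0,0],0.0],[[0,0,0],[0,0,0],0.0]]' --grip_force 40

```text
time: 2.33
eef_pos: [0.4721, -0.3604, 0.0604]
tcp_rot: [0.997, 0.082, 0.001, 0.001]
contact_force: [-0.3, -0.0, 5.1]
opening: 0.174
finger_force: 39.0
```

Run:
```python
from plant import ctrl
import time
for i in range(3): 
    s=ctrl.get_state(); print(s["time"],s["eef_pos"],s["opening"],s["contact_force"],s["qpos"])
```

```text
2.325 [ 0.47208481 -0.36038848  0.06036633] 0.17378326567184293 [-2.68236645e-01 -1.04475701e-03  5.07762905e+00] [-8.22720407e-01  3.31644133e-01  1.89736076e+00 -5.03239378e-05
  9.09346344e-01  5.83244020e-01]
2.325 [ 0.47208481 -0.36038848  0.06036633] 0.17378326567184293 [-2.68236645e-01 -1.04475701e-03  5.07762905e+00] [-8.22720407e-01  3.31644133e-01  1.89736076e+00 -5.03239378e-05
  9.09346344e-01  5.83244020e-01]
2.325 [ 0.47208481 -0.36038848  0.06036633] 0.17378326567184293 [-2.68236645e-01 -1.04475701e-03  5.07762905e+00] [-8.22720407e-01  3.31644133e-01  1.89736076e+00 -5.03239378e-05
  9.09346344e-01  5.83244020e-01]
```

Emit:
drive_tool --moves '[[[0,0,0],[0,0,-0.03],0.0],[[0,0,0],[0,0,-0.035],0.0],[[0,0,0],[0.0017,-0.0501,0],0.0],[[0,0,0],[0.0017,-0.0501,0],0.0],[[0,0,0],[0.0017,-0.0501,0],0.0]]'

```text
time: 2.95
eef_pos: [0.4508, -0.2087, 0.1232]
tcp_rot: [0.997, 0.082, -0.0, -0.0]
contact_force: [0.6, 0.2, 0.4]
opening: 0.172
finger_force: 39.4
```

Emit:
drive_tool --moves '[[[0,0,0],[0,0,0],0.0],[[0,0,0],[0,0,0],0.0],[[0,0,0],[0,0,0],0.0]]'

```text
time: 3.32
eef_pos: [0.4519, -0.2115, 0.1237]
tcp_rot: [0.997, 0.082, 0.0, 0.0]
contact_force: [0.1, 0.4, 0.5]
opening: 0.166
finger_force: 39.4
```

Run:
```python
from plant import ctrl
from h import *
d={n:ctrl.read_camera(n) for n in("scene","top")}
pickle.dump(d,open("d2.pkl","wb"));s=ctrl.get_state();print(s["eef_pos"],s["tcp_rot"],s["contact_force"])
f=lambda c,x,y,w,h,k:cv2.resize(d[c]["image"][y:y+h,x:x+w,::-1],None,fx=k,fy=k,interpolation=cv2.INTER_CUBIC)
cv2.imwrite("pics/m4.png",f("scene",320,160,75,75,8))
```

```text
[ 0.45173711 -0.21141405  0.12352696] [9.96663439e-01 8.16208223e-02 1.02264519e-04 1.39000571e-04] [ 0.26390419  0.37450258 -0.59161836]
```

View pics/m4.png

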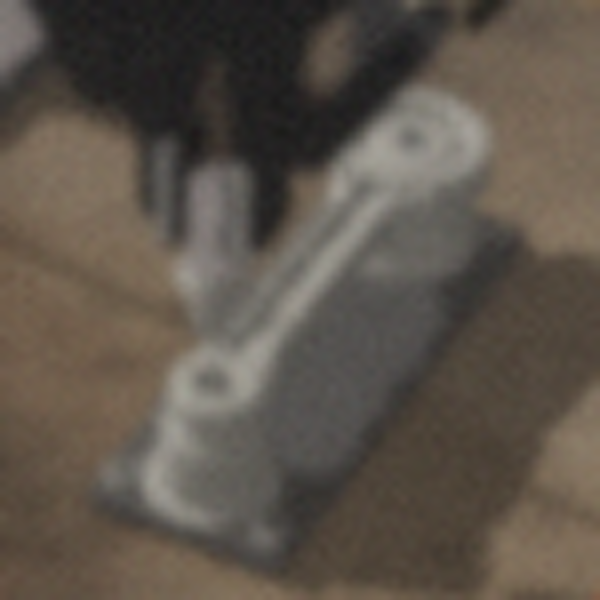

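The scene crop shows the gauge handle axis at x≈220, the collar at about (217,287), the nose tip at about (214,338) and the eye bore at (212,379).

Run:
```python
from h import *
np.set_printoptions(precision=4,suppress=True)
d=pickle.load(open("d2.pkl","rb"));S=d["scene"]
s=lambda u,v:((u+.5)/8-.5+320,(v+.5)/8-.5+160)
u=lambda q:((np.array(q)+.5-[320,160])*8).round(1)
print("eye",onz(S,s(212,379),.052),"collar",onz(S,s(217,285),.093),"nose",onz(S,s(214,338),.070))
p=np.array([.4518,-.2114,0])
for z in(.13,.093,.070,.052): print(z,u(proj(S,p+[0,0,z])),u(proj(S,p+[.003,0,z])),u(proj(S,p+[0,.003,z])))
# handle edges by intensity on some rows
g=cv2.resize(cv2.cvtColor(S["image"],cv2.COLOR_RGB2GRAY)[160:235,320:395],None,fx=8,fy=8,interpolation=cv2.INTER_CUBIC)
for r in(180,200,220,240): print(r,g[r,150:280:6])
for r in(372,380): print(r,g[r,164:270:6])
```

```text
eye [ 0.4554 -0.209   0.052 ] collar [ 0.4513 -0.2124  0.093 ] nose [ 0.4537 -0.2104  0.07  ]
0.13 [218.9 183.4] [225.  178.2] [210.3 179.5]
0.093 [215.7 283.2] [221.6 277.9] [207.2 279.2]
0.07 [213.8 343.2] [219.6 337.9] [205.4 339.2]
0.052 [212.3 389.2] [218.1 383.8] [204.  385.2]
180 [ 71  81  88  81  65  59  72  92 109 115 115 110 103  99 104  98  82  64
  46  35  33  36]
200 [ 67  80  88  81  67  62  80 105 120 122 123 120 109  97  97  95  82  62
  47  38  37  39]
220 [ 96  98  99  84  68  67  83 105 121 124 124 119 108  98  99  95  81  61
  45  35  37  46]
240 [112 107 100  88  79  82  94 111 121 122 121 109  97  95 103  98  82  63
  48  50  65  78]
372 [112 126 143 151 146 136 125 118 117 117 129 144 154 157 155 147 136 123]
380 [116 136 151 154 147 131 111 103 107 106 116 134 149 155 155 145 129 115]
```

Emit:
drive_tool --moves '[[[0,0,0],[0.0014,-0.0008,0.014],0.0],[[0,0,0],[0,0,0.006],0.0],[[0,0,0],[0,0,0.003],0.0],[[0,0,0],[0,0,0],0.0]]'

```text
time: 3.92
eef_pos: [0.4532, -0.2097, 0.1006]
tcp_rot: [0.997, 0.082, 0.0, 0.0]
contact_force: [0.1, -1.3, 1.0]
opening: 0.171
finger_force: 39.7
```

Emit:
drive_tool --moves '[[[0,0,0],[0,0.0007,0.004],0.0],[[0,0,0],[0,0,0.004],0.0],[[0,0,0],[0,0,0],0.0]]'

```text
time: 4.3
eef_pos: [0.4524, -0.2093, 0.0917]
tcp_rot: [0.997, 0.082, -0.0, -0.001]
contact_force: [2.4, -1.2, -1.4]
opening: 0.167
finger_force: 39.5
```

Entering freely; 7 mm to go.

Emit:
drive_tool --moves '[[[0,0,0],[0.0005,0.0007,0.003],0.0],[[0,0,0],[0,0,0.003],0.0],[[0,0,0],[0,0,0.002],0.0],[[0,0,0],[0,0,0],0.0]]'

```text
time: 4.8
eef_pos: [0.4533, -0.2104, 0.0844]
tcp_rot: [0.997, 0.082, -0.0, -0.0]
contact_force: [-1.2, 0.9, 2.4]
opening: 0.168
finger_force: 39.5
```

Emit:
drive_tool --moves '[[[0,0,0],[0,0,0.003],0.0],[[0,0,0],[0,0,0.003],0.0],[[0,0,0],[0,0,0],0.0]]'

```text
time: 5.18
eef_pos: [0.4539, -0.2108, 0.084]
tcp_rot: [0.997, 0.083, -0.002, -0.001]
contact_force: [-13.3, 7.4, 33.7]
opening: 0.169
finger_force: 43.0
```

Emit:
drive_tool --moves '[[[0,0,0],[0,0,-0.004],0.0],[[0,0,0],[0,0,-0.0005],0.05],[[0,0,0],[0,0,0],0.05],[[0,0,0],[0,0,0],0.05],[[0,0,0],[0,0,0],0.05]]'

```text
time: 5.8
eef_pos: [0.4534, -0.2105, 0.0825]
tcp_rot: [0.997, 0.082, -0.0, -0.0]
contact_force: [0.8, 0.1, -1.0]
opening: 0.582
finger_force: 0.0
```

Emit:
drive_tool --moves '[[[0,0,0],[0,0,-0.03],0.05],[[0,0,0],[0,0,-0.05],0.05],[[0,0,0],[0.05,0,-0.03],0.05],[[0,0,0],[0,0,0],0.05]]'

```text
time: 6.3
eef_pos: [0.5064, -0.2033, 0.1969]
tcp_rot: [0.997, 0.083, 0.003, 0.002]
contact_force: [0.0, -0.1, 0.4]
opening: 0.589
finger_force: 0.0
```

Run:
```python
from plant import ctrl
from h import *
d={n:ctrl.read_camera(n) for n in("scene","top")}
pickle.dump(d,open("d3.pkl","wb"));s=ctrl.get_state();print(s["eef_pos"],s["tcp_rot"],s["contact_force"],s["qpos"])
f=lambda c,x,y,w,h,k:cv2.resize(d[c]["image"][y:y+h,x:x+w,::-1],None,fx=k,fy=k,interpolation=cv2.INTER_CUBIC)
cv2.imwrite("pics/m5.png",f("scene",280,130,120,105,5.7))
```

```text
[ 0.50259973 -0.20206357  0.19240806] [ 9.96573528e-01  8.27094641e-02 -5.38258108e-04 -2.41787167e-04] [ 0.34188561  0.43757756 -0.45482739] [-5.69504061e-01  4.75518998e-02  1.95462851e+00 -2.96170786e-04
  1.14056129e+00  8.35807807e-01]
```

View pics/m5.png

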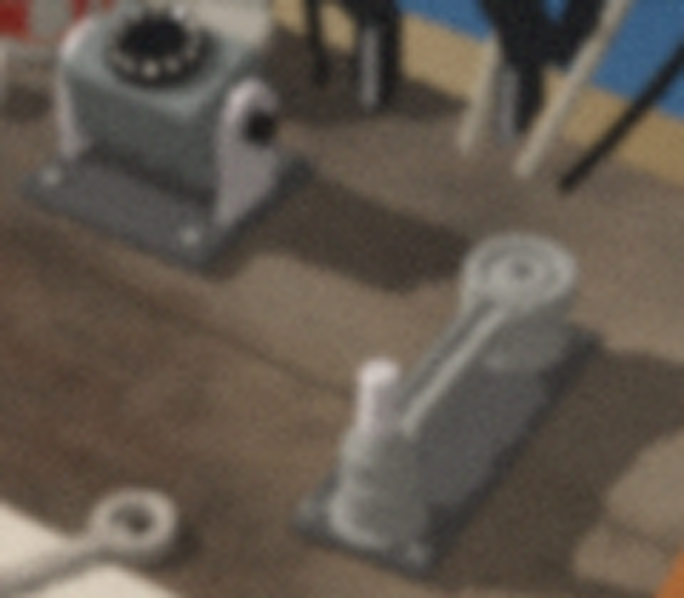

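The gauge stands home in the small eye: handle at (378,400), collar on the ring, rod flat. Next I turn the tool half a turn so the wrist has range for the final pose.

Emit:
drive_tool --moves '[[[0,0,-0.183],[0,0,0],0.05],[[0,0,-0.183],[0,0,0],0.05],[[0,0,-0.183],[0,0,0],0.05],[[0,0,-0.183],[0,0,0],0.05],[[0,0,-0.183],[0,0,0],0.05]]'

```text
time: 7.02
eef_pos: [0.5008, -0.2019, 0.1905]
tcp_rot: [0.856, 0.516, -0.001, -0.002]
contact_force: [-0.5, -0.1, 0.1]
opening: 0.585
finger_force: 0.0
```

Emit:
drive_tool --moves '[[[0,0,-0.183],[0,0,0],0.05],[[0,0,-0.183],[0,0,0],0.05],[[0,0,-0.183],[0,0,0],0.05],[[0,0,-0.183],[0,0,0],0.05],[[0,0,-0.183],[0,0,0],0.05]]'

```text
time: 7.65
eef_pos: [0.5009, -0.2019, 0.1905]
tcp_rot: [0.54, 0.841, -0.0, -0.002]
contact_force: [0.2, 0.4, 0.3]
opening: 0.582
finger_force: 0.0
```

Emit:
drive_tool --moves '[[[0,0,-0.183],[0,0,0],0.05],[[0,0,-0.183],[0,0,0],0.05],[[0,0,-0.183],[0,0,0],0.05],[[0,0,-0.183],[0,0,0],0.05],[[0,0,-0.183],[0,0,0],0.05]]'

```text
time: 8.28
eef_pos: [0.5008, -0.2019, 0.1904]
tcp_rot: [0.113, 0.994, 0.001, -0.002]
contact_force: [0.8, 0.4, 0.1]
opening: 0.585
finger_force: 0.0
```

Emit:
drive_tool --moves '[[[0,0,-0.183],[0,0,0],0.05],[[0,0,-0.184],[0,0,0],0.05],[[0,0,0],[0,0,0],0.05],[[0,0,0],[0,0,0],0.05]]'

```text
time: 8.78
eef_pos: [0.5019, -0.2022, 0.1918]
tcp_rot: [-0.066, 0.998, 0.001, -0.001]
contact_force: [0.4, 0.7, -0.4]
opening: 0.588
finger_force: 0.0
```

```bash
cat >> h.py <<'E'
from scipy.spatial.transform import Rotation as Ro
E
python3 - <<'E'
from plant import ctrl
from h import *
s=ctrl.get_state();R=Ro.from_quat(s["tcp_rot"]).as_matrix();p=s["eef_pos"]
x=np.array([-.1335,-.018,0]);x/=np.linalg.norm(x)
Rt=np.c_[x,np.cross([0,0,-1.],x),[0,0,-1]]
g=np.array([.5295,-.2003,.046])
print(p,s["qpos"],"shift",(R.T@(g-p)).round(4),"turn",Ro.from_matrix(R.T@Rt).as_rotvec().round(3))
E
```

```text
[ 0.50189936 -0.20216974  0.19176351] [-5.70471672e-01  4.74516638e-02  1.95599438e+00 -7.18845078e-05
  1.14040861e+00 -2.27335778e+00] shift [-0.0279 -0.002   0.1457] turn [ 0.001 -0.002 -0.002]
```

Emit:
drive_tool --moves '[[[0,0,0],[-0.0279,-0.002,0.04],0.05],[[0,0,0],[0,0,0.05],0.05],[[0,0,0],[0,0,0.035],0.05],[[0,0,0],[0,0,0.024],0.05],[[0,0,0],[0,0,0],0.05]]'

```text
time: 9.4
eef_pos: [0.5287, -0.1995, 0.0413]
tcp_rot: [-0.067, 0.998, 0.002, -0.003]
contact_force: [0.0, -0.0, -0.7]
opening: 0.583
finger_force: 0.0
```

Emit:
drive_tool --moves '[[[0,0,0],[0,0,0],0.0],[[0,0,0],[0,0,0],0.0],[[0,0,0],[0,0,0],0.0],[[0,0,0],[0,0,0],0.0],[[0,0,0],[0,0,0],0.0]]' --grip_force 90

```text
time: 10.02
eef_pos: [0.5319, -0.2013, 0.0459]
tcp_rot: [-0.067, 0.998, -0.001, 0.001]
contact_force: [-2.1, 1.1, 6.2]
opening: 0.176
finger_force: 88.8
```

Emit:
drive_tool --moves '[[[0,0,0],[0,0,-0.01],0.0],[[0,0,0],[0,0,-0.02],0.0],[[0,0,0],[0,0,-0.03],0.0],[[0,0,0],[0,0,-0.04],0.0],[[0,0,0],[0,0,-0.04],0.0]]'

```text
time: 10.65
eef_pos: [0.5298, -0.2, 0.1853]
tcp_rot: [-0.068, 0.998, 0.001, -0.001]
contact_force: [-0.4, -0.5, -3.0]
opening: 0.174
finger_force: 88.8
```

Emit:
drive_tool --moves '[[[0,0,0],[0,0,-0.02],0.0],[[0,0,0],[0,0,-0.02],0.0],[[0,0,0],[0,0,0],0.0],[[0,0,0],[0,0,0],0.0]]'

```text
time: 11.15
eef_pos: [0.53, -0.2001, 0.2222]
tcp_rot: [-0.068, 0.998, 0.001, -0.001]
contact_force: [0.3, -0.2, -3.2]
opening: 0.176
finger_force: 88.8
```

Run:
```python
from plant import ctrl
from h import *
d={n:ctrl.read_camera(n) for n in("scene","top")}
pickle.dump(d,open("d4.pkl","wb"));s=ctrl.get_state();print(s["eef_pos"],s["tcp_rot"],s["contact_force"],s["qpos"])
f=lambda c,x,y,w,h,k:cv2.resize(d[c]["image"][y:y+h,x:x+w,::-1],None,fx=k,fy=k,interpolation=cv2.INTER_CUBIC)
# left: lifted rod in scene; right: camera head 9x both views
cv2.imwrite("pics/m6.png",np.hstack([f("scene",290,70,100,140,4.2),np.vstack([f("scene",290,118,40,32,9),f("top",235,118,40,32,9)])[:588].copy()]))
```

```text
[ 0.52992245 -0.2001407   0.22195117] [-0.06753067  0.99771559  0.00101825 -0.00147344] [ 0.43644487 -0.88765049 -2.8895588 ] [-5.40193147e-01  7.37034612e-02  1.87016698e+00 -1.17812492e-05
  1.20130431e+00 -2.24614963e+00]Traceback (most recent call last):
  File "<stdin>", line 7, in <module>
    return _nx.concatenate(arrs, 1, dtype=dtype, casting=casting)
           ~~~~~~~~~~~~~~~^^^^^^^^^^^^^^^^^^^^^^^^^^^^^^^^^^^^^^^
ValueError: all the input array dimensions except for the concatenation axis must match exactly, but along dimension 0, the array at index 0 has size 588 and the array at index 1 has size 576
```

Run:
```python
from h import *
np.set_printoptions(precision=4,suppress=True)
D=[pickle.load(open(f"d{i}.pkl","rb")) for i in range(5)]
f=lambda im,x,y,w,h,k:cv2.resize(im[y:y+h,x:x+w,::-1],None,fx=k,fy=k,interpolation=cv2.INTER_CUBIC)
av={n:np.mean([d[n]["image"].astype(float) for d in D],0).astype(np.uint8) for n in("scene","top")}
R=np.vstack([f(av["scene"],290,118,40,33,9),f(av["top"],235,118,40,33,9)])[:588]
cv2.imwrite("pics/m6.png",np.hstack([f(D[4]["scene"]["image"],290,70,100,140,4.2),R]))
```

View pics/m6.png

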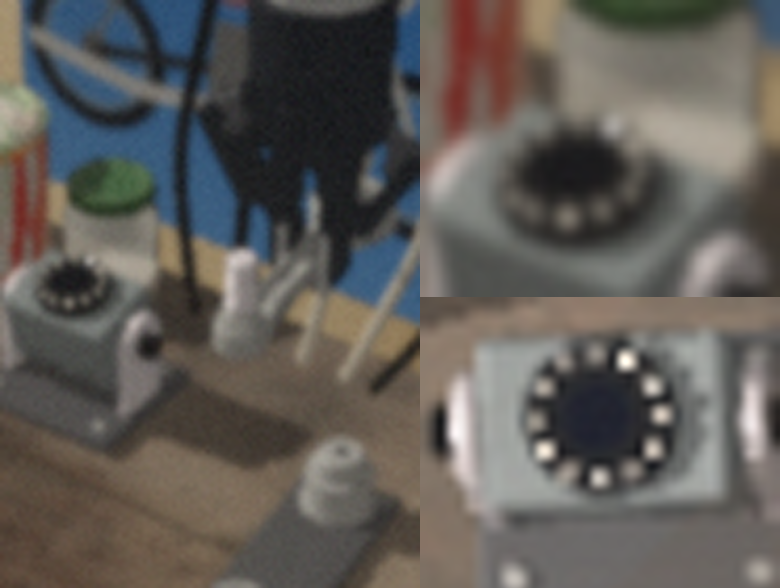

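The left crop shows the rod lifted in the fingers with the gauge handle upright at (240,285) in the eye, jig empty. The right crops show the lens dots clearly: 12 in the top view and about 7 usable in the scene view. I'll get the head's tilt from these.

Run:
```python
from h import *
from scipy.optimize import least_squares
np.set_printoptions(precision=4,suppress=True)
d=pickle.load(open("d0.pkl","rb"));T,S=d["top"],d["scene"]
tp=[(627,359),(653,384),(661,414),(653,449),(632,470),(600,477),(567,471),(546,450),(537,421),(543,386),(564,362),(597,352)]
sc=[(612,128),(638,191),(603,210),(567,217),(532,207),(513,184),(518,153)]
rt=[ray(T,((u-420+.5)/9-.5+235,(v-297+.5)/9-.5+118)) for u,v in tp]
rs=[ray(S,((u-420+.5)/9-.5+290,(v+.5)/9-.5+118)) for u,v in sc]
def res(p,yaw=.023,full=True):
    c,a,R,ph=p[:3],p[3],p[4],p[5]
    y=np.array([-np.sin(yaw),np.cos(yaw),0]);h=np.array([np.cos(yaw),np.sin(yaw),0])
    z=-np.sin(a)*h+np.cos(a)*np.array([0,0,1]);x=np.cross(y,z);r=[]
    for o,v in rt+rs:
        q=o+v*((c-o)@z)/(v@z)-c;X,Y=q@x,q@y
        t=np.arctan2(Y,X);k=np.round((t-ph)/(np.pi/6))*np.pi/6+ph
        r+=[X-R*np.cos(k),Y-R*np.sin(k)]
    return np.array(r)*1e3
for a0 in(.1,.3):
  for ph in(0,.26):
    s=least_squares(res,[.588,.012,.093,a0,.018,ph],x_scale=[.01,.01,.01,.1,.01,.1],loss="soft_l1")
    J=s.jac;cov=np.linalg.inv(J.T@J)*2*s.cost/32
    print(s.cost,s.x,"sd",np.sqrt(np.diag(cov)))
a=s.x[3]
```

```text
13.025023731933464 [0.5863 0.013  0.0952 0.1604 0.0203 0.006 ] sd [0.0004 0.0003 0.0006 0.032  0.0003 0.0137]
49.06469389445461 [0.5899 0.0105 0.0935 0.1774 0.0203 0.2524] sd [0.0012 0.001  0.0014 0.074  0.0009 0.0435]
13.025023731933702 [0.5863 0.013  0.0952 0.1604 0.0203 0.006 ] sd [0.0004 0.0003 0.0006 0.032  0.0003 0.0137]
49.0646938944542 [0.5899 0.0105 0.0935 0.1774 0.0203 0.2524] sd [0.0012 0.001  0.0014 0.074  0.0009 0.0435]
```

```bash
cat > tgt.py <<'E'
from plant import ctrl
from h import *
np.set_printoptions(precision=4,suppress=True)
def tgt(a=.22,yaw=.023,lens=np.array([.5875,.0135,.092])):
    s=ctrl.get_state();R=Ro.from_quat(s["tcp_rot"]).as_matrix();p=s["eef_pos"]
    y=np.array([-np.sin(yaw),np.cos(yaw),0]);z=np.array([-np.sin(a)*np.cos(yaw),-np.sin(a)*np.sin(yaw),np.cos(a)])
    Rt=np.c_[y,np.cross(-z,y),-z];F=lens+.11*z;g=F-Rt@[.0785,0,.0099]
    print("focus",F,"tcp",g,"now",p,"q",s["qpos"])
    print("turn",Ro.from_matrix(R.T@Rt).as_rotvec(),"shift",R.T@(g-p))
E
python3 -c "from tgt import *;tgt()"
```

```text
focus [0.5635 0.0129 0.1993] tcp [ 0.5631 -0.0656  0.209 ] now [ 0.5299 -0.2001  0.222 ] q [-0.5402  0.0737  1.8702 -0.      1.2013 -2.2461]
turn [-0.1661 -0.189   1.675 ] shift [-0.0511  0.1288  0.0131]
```

Emit:
drive_tool --moves '[[[-0.0166,-0.0189,0.1675],[0,0,0],0.0],[[-0.0166,-0.0189,0.1675],[0,0,0],0.0],[[-0.0166,-0.0189,0.1675],[0,0,0],0.0],[[-0.0166,-0.0189,0.1675],[0,0,0],0.0],[[-0.0166,-0.0189,0.1675],[0,0,0],0.0]]'

```text
time: 11.88
eef_pos: [0.5302, -0.2004, 0.2224]
tcp_rot: [0.347, 0.936, 0.044, 0.042]
contact_force: [-0.1, 0.4, -3.3]
opening: 0.18
finger_force: 88.8
```

Emit:
drive_tool --moves '[[[-0.0166,-0.0189,0.1675],[0,0,0],0.0],[[-0.0166,-0.0189,0.1675],[0,0,0],0.0],[[-0.0166,-0.0189,0.1675],[0,0,0],0.0],[[-0.0166,-0.0189,0.1675],[0,0,0],0.0],[[-0.0166,-0.0189,0.1675],[0,0,0],0.0]]'

```text
time: 12.5
eef_pos: [0.53, -0.2003, 0.2223]
tcp_rot: [0.697, 0.709, 0.079, 0.077]
contact_force: [-0.2, -0.3, -3.1]
opening: 0.172
finger_force: 88.8
```

Emit:
drive_tool --moves '[[[0,0,0],[0,0,0],0.0],[[0,0,0],[0,0,0],0.0]]'

```text
time: 12.75
eef_pos: [0.5305, -0.2005, 0.2232]
tcp_rot: [0.694, 0.712, 0.079, 0.078]
contact_force: [0.3, 0.8, -1.8]
opening: 0.179
finger_force: 88.8
```

```bash
python3 -c "from tgt import *;tgt()"
```

```text
focus [0.5635 0.0129 0.1993] tcp [ 0.5631 -0.0656  0.209 ] now [ 0.5305 -0.2005  0.2232] q [-0.593  -0.0295  1.9837  0.1494  1.0101 -0.6871]
turn [0.0015 0.0011 0.0029] shift [0.1341 0.0322 0.0216]
```

Emit:
drive_tool --moves '[[[0,0,0.003],[0.0447,0.0107,0.0072],0.0],[[0,0,0],[0.0447,0.0107,0.0072],0.0],[[0,0,0],[0.0447,0.0107,0.0072],0.0],[[0,0,0],[0,0,0],0.0],[[0,0,0],[0,0,0],0.0]]'

```text
time: 13.38
eef_pos: [0.564, -0.066, 0.2097]
tcp_rot: [0.695, 0.71, 0.079, 0.078]
contact_force: [-0.2, -0.5, -2.6]
opening: 0.176
finger_force: 88.8
```

Run:
```python
from tgt import *
tgt()
d={n:ctrl.read_camera(n) for n in("scene","top")}
pickle.dump(d,open("d5.pkl","wb"))
f=lambda c,x,y,w,h,k:cv2.resize(d[c]["image"][y:y+h,x:x+w,::-1],None,fx=k,fy=k,interpolation=cv2.INTER_CUBIC)
cv2.imwrite("pics/m7.png",np.hstack([f("scene",270,60,110,130,4.2),f("top",220,90,80,130,4.2)]))
```

```text
focus [0.5635 0.0129 0.1993] tcp [ 0.5631 -0.0656  0.209 ] now [ 0.564  -0.066   0.2097] q [-0.3257 -0.0221  2.0026  0.0902  0.9527 -0.3922]
turn [ 0.0025  0.0021 -0.0009] shift [ 0.0004 -0.001   0.0004]
```

View pics/m7.png

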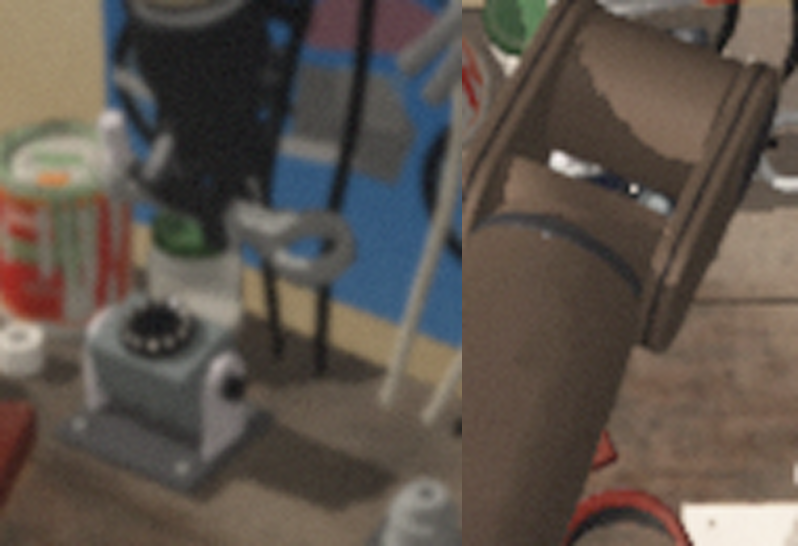

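The scene crop shows the rod held over the camera: big end on the robot's right at (290,245), eye at about (120,185) with the gauge handle rising to (112,115), nothing touching. One numeric cross-check, then hand-in if it agrees.

Run:
```python
from tgt import *
S=pickle.load(open("d5.pkl","rb"))["scene"]
s=ctrl.get_state();R=Ro.from_quat(s["tcp_rot"]).as_matrix();p=s["eef_pos"]
for n,v in(("eye_under",[.0785,0,.0099]),("handle_top",[.0785,0,.0099-.054]),("big_top",[-.0565,0,-.006])):
    q=proj(S,p+R@v);print(n,((q+.5-[270,60])*4.2).round())
v=[];
print(s["dq"],s["finger_force"],s["contact_force"],s["wrist_torque"])
```

```text
eye_under [130. 193.]
handle_top [114. 122.]
big_top [314. 241.]
[-0.0091 -0.0006  0.0005  0.0003 -0.0014  0.0073] 88.84544491767883 [ 0.642  -0.1853 -2.9887] [-0.0999  0.233   0.0065]
```

```bash
python3 -c "
from plant import ctrl
print(ctrl.sign_off(), ctrl.get_state()['time'])"
```

```text
the job is handed in; nothing more can be done
the job is handed in; nothing more can be done
```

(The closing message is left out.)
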